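# Lock the dough roller with its pin

## Task

Lock the bench dough roller for the night: take the steel locking pin from its wooden holder and stand it in the hole on top of the roller's bearing block, where it will rest on the axle. Leave it standing there and swing the crank slowly away from you until the hidden cross-hole in the axle comes under the pin and the pin drops through, stopping at once when the crank comes up against the pin so that the pin is not bent, and easing it back a little. Then press the pin gently down past the stiff catch until its head sits fully home on the block, let go, and leave everything else standing where it is.

Things in the scene. Friction and masses are not known exactly. Their poses are not given: they have to be found in the camera images.
- lock_pin: Loose locking pin, 0.06 kg: plain steel shank 10 mm across and 75 mm long with a tapered tip, under a dark cylindrical head 22 mm across and 24 mm tall (99 mm overall). Origin at the tip, z along the pin up to the head: the head's underside is at z 75 mm, its top at 99 mm. It starts upright in the holder.
- pin_holder: Heavy fixed wooden block 60 x 60 x 45 mm with one blind hole 12 mm across and 35 mm deep in the middle of its top; origin at the centre of its underside, on the table. The standing pin's tip is 10 mm and its head 85 to 109 mm above the table.
- bore (a point): Centre of the mouth of the vertical hole in the aluminium top (50 x 44 mm) of the roller's bearing block, 130 mm above the table; hole 11.6 mm across, 3 mm countersink. Axes: y level along the axle toward the crank, x level and away from the robot, z up. The hole meets the axle 25 mm down: a pin standing on the axle has its head's underside 50 mm above the block.
- catch_top (a point): Stiff catch in the hole, 64 mm above the table just under the axle, where the pin stops after dropping through: head then up to 9 mm above the block. It yields downward at about 8 N and stays down. Fully home the head's underside lies on the block, head top 154 mm above the table.
- roller: Bench dough roller, bolted down: white base 90 x 200 mm, two cheeks, steel rollers between; the taller block with the aluminium top is the bearing block beside the crank. Origin on the table straight below the bore, axes as the bore's. Its axle is 40 mm thick, centre 85 mm above the table, and has a 12 mm cross-hole hidden in the bearing block.
- crank_grip (a point): Middle of the crank's round wooden grip, a level bar 14 mm across and 58 mm long, parallel to the axle; 72 mm along the bore point's +y from the bore, at 80 mm radius from the axle's centre line. It stays above the axle and can be taken or straddled from above. Once the pin blocks the crank, more than about 10 N at the grip bends the pin (its lever is four times shorter).
- crank_arm (a joint): Crank angle, rad: 0 with the arm straight up, growing as the grip swings away from the robot (the bore's +x); stops at -0.9 and 0.9; starts between -0.85 and -0.65. Stays where left; about 2 N at the grip turns it. It is clamped to the axle at an unknown angle: the cross-hole comes under the bore somewhere between 0.0 and 0.55.
- axle_mid (a point): Point on the axle's centre line under the bore, 85 mm above the table. With a pin standing on the axle and the crank turned slowly (about 0.15 rad/s), the pin falls into the cross-hole by its own weight and soon blocks the crank. Then there is about 0.1 to 0.15 rad of play; a crank left hard against the pin binds it, so ease it back about 0.06 rad before pressing the pin.
- honey_jar: Bystander: small jar with a red lid, 86 mm tall, at the back; origin at the centre of its underside.
- jam_jar: Bystander: jam jar with a pale lid, 99 mm tall, at the back; origin at the centre of its underside.
- salt_shaker: Bystander: salt shaker, 44 mm across, 90 mm tall, at the back; origin at the centre of its underside.
- pepper_mill: Bystander: wooden pepper mill, 58 mm across, 150 mm tall, at the back; origin at the centre of its underside.
- dough_scraper: Bystander: dough scraper with a wooden handle, 94 x 139 x 27 mm, lying behind the roller; origin at the centre of its underside.
- price_card: Bystander: wooden price holder with a black card, 22 x 62 x 58 mm, in front between the roller and the pin holder; origin at the centre of its underside.
Things that resemble listed ones, but are neither listed nor needed, are in the scene too. Leave any orange look-alike of the lock_pin alone.

How it is judged:
By the outcome, as a careful person would: the job done as asked, in the order asked, and still so for the second after the job is handed in, with the robot touching nothing.
It also fails if it takes over 72 s, if anything falls off the work surface, if the arm or the gripper's body presses on something with over 40 N, if the wrist force passes 120 N, or if a joint passes its speed limit or range.

## Robot

A 6-joint arm with a two-finger parallel gripper is mounted at the origin on a cart in front of the work surface, level with it; the furniture and walls round the work are solid. World frame = base frame: x ahead of the robot, y to its left, z up, the work surface at z = 0. Lengths are in m, angles in degrees, forces in N, time in s.
With the tool pointing down it reaches from about 0.4 to 0.825 m from the base axis. Payload 7 kg.
Tool frame: the origin (TCP) lies at the very end of the fingers, on their centre line; the grasp point (between the pads) lies 19 mm behind it; z points along the fingers, y is the line along which they close (so a half turn about z gives the same grasp; the last joint's range is limited). The gripper opens to 88 mm and grips with 3 to 60 N. Pads are 19 mm wide; open, the fingers measure 130 mm over their backs; the gripper's body (78 mm by 193 mm) begins 47 mm behind the grasp point.
Start: joints at [85.663, 20.546, 0.682, 0, -70.136, -16.507], TCP at [0.24, 0.631, 0.196] pointing down, gripper open.
Joint ranges: [-176.03, 176.03], [-82.01, 121.73], [-58.28, 71.71], [-173.87, 95.51], [-174.79, -0.11], [-173.66, 173.66]. Speed limits (degrees/s): [136.94, 136.94, 172.46, 180, 180, 180].

## Interface

Orientations are given as [roll, pitch, yaw] about the fixed x, y, z axes, in that order (R = Rz(yaw) Ry(pitch) Rx(roll)).
In Python, from plant import r gives the robot as it stands. The module is installed in compiled form; this text tells all that it offers.
- The arm moves only by the tool jog_arm, never from a script. Its arguments are lists of equal length, an entry for each row: "travel": the shift along the tool's x, y, z each as a share of 50 cm, from -1 to 1, a list of three; "dr": the turn, a rotation vector about the tool's x, y, z each as a share of 360 degrees, from -1 to 1, a list of three; "claw": the opening, from 0 (shut) to 1 (fully open). A call has exactly 10 rows; each row is the pose to reach, as a shift and turn from the pose commanded when the call began, along the tool's axes at that moment, turning the shorter way round; what a row does not reach only later rows make up. A row lasts 1/8 s, in which the tool goes at most 62.5 mm and 10.7 degrees, less where a joint would pass 70% of its speed; a pose out of reach is approached as far as the arm can. A call with a number of a shift or a turn outside -1 to 1 is refused whole. A call with a gripper value outside its range is refused whole. The fingers move at their own pace and stop on an object; "newtons" is the grip in N (left out, the last holds). Time passes only in rows, so rows that repeat a pose let the fingers close, or fill a call up. It gives the time, the measured TCP pose, the force, the opening and the grip force at its end, in the units of the state.
- r.get_state(): the state, without advancing time (a new reading comes with each control period).
- r.capture(name): name is "scene" or "top" or "wrist"; returns a dict with "pixels" (480x640x3 uint8, red, green, blue), "range_z" (480x640 float32, m along the optical axis (not along the pixel's ray), 0 where there is no reading), "fx", "fy", "cx", "cy" (pixels), "dist_coeffs" ([k1, k2, p1, p2, k3] as OpenCV has them; the pictures are not rectified), "position" and "attitude" of the camera in the world; the wrist camera has in their place "hand_eye" (4x4, takes a point from camera to tool coordinates, whose origin is the TCP and whose axes are the flange's). Camera axes: x right, y up, looking along -z (the intrinsics and any distortion apply to the point x, -y, -z); pixel columns grow to the right and rows downward; lengths in m; the calibration is good to about 2 mm. A picture is of the moment at which its call begins: read the wrist's pose just before it.
- r.close_job(): hands the job in; it is judged then, once.
Trained networks look in the newest picture that a camera, given by its name, has taken for a name from the list of things; names that differ only in an ending like _2 or _b are one class to them, and where a whole thing is asked for, a point or a joint stands for the part that bears it (a point fixed in the world has none). Each returns a list of dicts, best first, with "conf" (0 to 1); they miss things now and then, are a little off and sometimes report something else, mostly with a low value. They report only what shows in the picture. A call takes as long as a camera call. They do not tell look-alikes from the thing itself.
- r.boxes_of(name, camera): "extent" ([left, top, right, bottom] in pixels, round what is visible of it).
- r.regions_of(name, camera): "pixels" (480x640 bool, what is visible of it) and "extent" ([left, top, right, bottom] in pixels, round what is visible of it).
- r.tip_of(name, camera): "at" ([column, row] in pixels: a listed point, or the origin of a listed thing).
The state is a dict: "time_s": time; "joints": joint angles; "qd": joint speeds; "joint_torque": joint torques, N m; "tcp_pos": TCP position; "eef_rot": TCP orientation; "contact_force": force on the tool from outside, world axes, zero at the start; "moment": the same for the moment, N m; "gripper_width": finger opening in m; "gripper_force": force on a finger pad.
Only numpy, scipy, OpenCV 4.12 (cv2) and the standard library are available. Lean on these libraries where they do the work, as an engineer would, in place of code of your own. Each camera call takes 0.05 s, during which the arm holds its last target. There are 200 camera calls.

## Working session

There is one attempt and no reset: what is moved stays moved. The work goes in short steps, Python scripts to look and compute and a tool call to move; the robot and the scene stay as the last step left them, time stands still between calls to the robot, and variables do not carry over. Pictures are saved under pics/ and viewed, at most 11 in all, crops included, and the job is handed in when it is done.

Besides the shell and the picture viewer there is one more tool, called after ">>>" by a JSON object that holds its "name" and its "arguments". jog_arm: Moves the arm, as the interface text tells. Its arguments: {"type":"object","properties":{"travel":{"type":"array"},"dr":{"type":"array"},"claw":{"type":"array"},"newtons":{"type":"number"}},"required":["travel","dr","claw"]}

```bash
mkdir -p pics
cat > h.py <<'E'
import numpy as np, cv2
from scipy.spatial.transform import Rotation as R
from plant import r
def cam(n):
    s=r.get_state(); c=r.capture(n)
    if n=="wrist":
        H=np.array(c["hand_eye"]); T=np.eye(4); T[:3,:3]=R.from_euler('xyz',s["eef_rot"],degrees=True).as_matrix(); T[:3,3]=s["tcp_pos"]; c["T"]=T@H
    else:
        T=np.eye(4); a=np.array(c["attitude"],float)
        c["T"]=T; T[:3,3]=c["position"]; T[:3,:3]=a if a.shape==(3,3) else R.from_euler('xyz',a,degrees=True).as_matrix()
    return c
def K(c): return np.array([[c["fx"],0,c["cx"]],[0,c["fy"],c["cy"]],[0,0,1.]]),np.array(c["dist_coeffs"],float)
def ray(c,uv):
    k,d=K(c); p=cv2.undistortPoints(np.array([[uv]],float),k,d)[0,0]
    return c["T"][:3,:3]@np.array([p[0],-p[1],-1.]), c["T"][:3,3]
def at_z(c,uv,z):
    v,o=ray(c,uv); return o+v*(z-o[2])/v[2]
def at_d(c,uv):
    v,o=ray(c,uv); u,w=int(round(uv[0])),int(round(uv[1])); return o+v*c["range_z"][w,u]
def proj(c,P):
    k,d=K(c); q=c["T"][:3,:3].T@(np.array(P)-c["T"][:3,3]); q=np.array([q[0],-q[1],-q[2]])
    return cv2.projectPoints(q.reshape(1,3),np.zeros(3),np.zeros(3),k,d)[0].ravel()
def save(c,n,crop=None,s=1):
    im=c["pixels"][:,:,::-1]
    if crop: im=im[crop[1]:crop[3],crop[0]:crop[2]]
    cv2.imwrite("pics/"+n,cv2.resize(im,None,fx=s,fy=s,interpolation=cv2.INTER_CUBIC))
E
python3 - <<'E'
from h import *
np.set_printoptions(precision=4,suppress=True)
print(r.get_state())
ims=[]
for n in ["scene","top"]:
    c=cam(n); ims.append(c["pixels"]); print(n,c["position"],c["attitude"],c["fx"],c["dist_coeffs"])
    for t in ["lock_pin","pin_holder","bore","crank_grip","roller","price_card"]:
        for d in r.tip_of(t,n)[:3]: print(t,d["conf"],np.array(d["at"]),at_d(c,d["at"]))
    save(c,n+".png")
E
```

```text
{'time_s': 0.0, 'joints': array([ 85.6627,  20.5929,   0.633 ,  -0.0203, -70.1348, -16.5065]), 'qd': array([ 0.0139, -0.0827, -0.0078,  0.0477,  0.0354,  0.0731]), 'joint_torque': array([ -0.0005, -58.2709,  29.305 ,   6.9972,   0.0069,  -0.0001]), 'tcp_pos': array([0.24  , 0.6303, 0.1949]), 'eef_rot': array([179.9038,  -0.0086, -20.8507]), 'contact_force': array([-0.3297,  0.2261, -0.8679]), 'moment': array([-0.0055, -0.0098,  0.0079]), 'gripper_force': 0.0, 'gripper_width': 0.08768420480785688}
scene [0.0416 0.5978 0.8296] [  46.4884   -0.534  -127.9836] 610.3150795604462 [-0.0254  0.      0.      0.      0.    ]
lock_pin 0.84 [298.5 299.6] [0.6326 0.1718 0.0067]
lock_pin 0.79 [269.2 332.3] [0.5788 0.2707 0.0427]
lock_pin 0.69 [328.8 317.2] [0.5671 0.1546 0.0074]
pin_holder 0.88 [268.1 336.5] [0.5745 0.276  0.0403]
bore 0.86 [383.  228.9] [0.5884 0.0207 0.1261]
bore 0.21 [378.7 281. ] [0.5662 0.0403 0.0263]
crank_grip 0.83 [365.  257.1] [0.5394 0.1066 0.1473]
crank_grip 0.16 [356.2 231.2] [ 0.693  -0.0147  0.0263]
roller 0.67 [356.4 228.5] [ 0.6945 -0.0162  0.0315]
roller 0.65 [375.2 280.9] [0.567  0.0486 0.0312]
price_card 0.65 [334.9 355.5] [0.4918 0.2025 0.017 ]
top [0.5584 0.1618 1.0113] [  3.1537  -1.7237 -88.6843] 459.31522840606146 [0.0082 0.     0.     0.     0.    ]
lock_pin 0.49 [297.4 224.9] [0.6291 0.1729 0.0982]
lock_pin 0.49 [306.  255.9] [0.5679 0.1543 0.0992]
lock_pin 0.42 [259.1 239.4] [0.5979 0.2471 0.1085]
pin_holder 0.83 [262.3 242.1] [0.5953 0.2465 0.0421]
bore 0.83 [373.3 245.9] [0.5907 0.0213 0.1036]
bore 0.56 [354.2 193.1] [0.6958 0.0608 0.0997]
bore 0.46 [333.5 269. ] [0.544  0.1026 0.1495]
crank_grip 0.74 [333.9 271.9] [0.5385 0.1014 0.1449]
crank_grip 0.73 [372.1 246.5] [0.5895 0.0237 0.1035]
roller 0.81 [363.9 246.8] [0.5877 0.0434 0.1289]
price_card 0.56 [365.5 248. ] [0.5854 0.0403 0.1293]
price_card 0.48 [286.2 288.4] [0.4978 0.1945 0.0156]
```

View pics/scene.png

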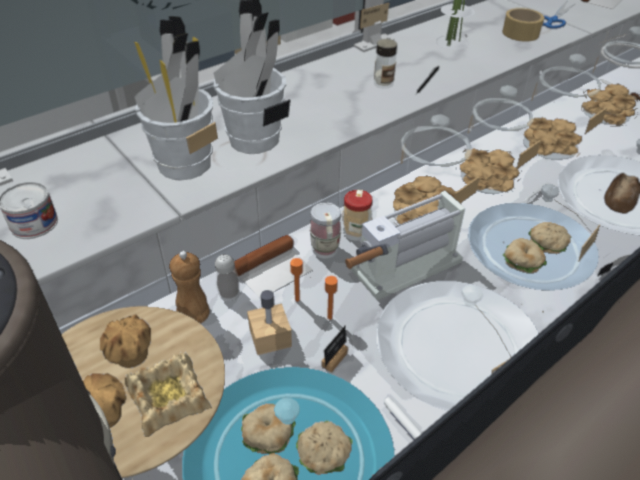

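View pics/top.png

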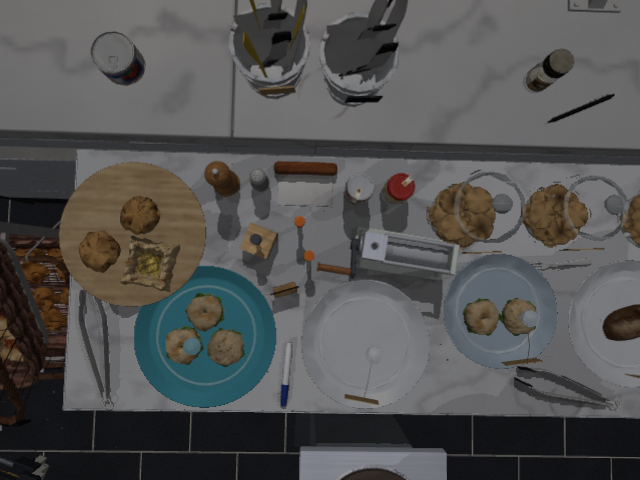

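Candidates in the scene picture: an orange-headed pin at (297,265), another at (331,285), and a dark-headed pin in the wooden holder at (267,299). By the description I want the dark one. I'll check it in a crop and refine the positions.

Run:
```python
from h import *
np.set_printoptions(precision=4,suppress=True)
c=cam("scene"); save(c,"crop.png",(230,180,480,380),3)
c=cam("top")
def cloud(c,x0,y0,x1,y1):
    return np.array([at_d(c,(u,v)) for v in range(y0,y1) for u in range(x0,x1) if c["range_z"][v,u]>0])
P=cloud(c,235,215,285,270); h=P[(P[:,2]>.09)&(P[:,2]<.13)]; print("head",len(h),h.mean(0),(h.max(0)+h.min(0))/2)
P=cloud(c,345,225,470,275)
b=P[(P[:,2]>.12)&(P[:,2]<.14)]; print(len(b),b.min(0),b.max(0)); print(cv2.minAreaRect((b[:,:2]*1000).astype(np.float32)))
b=P[(P[:,2]>.01)&(P[:,2]<.14)]; print(cv2.minAreaRect((b[:,:2]*1000).astype(np.float32)))
P=cloud(c,312,255,352,280); g=P[P[:,2]>.12]; print("grip",len(g),g.mean(0),g.max(0)); print(cv2.minAreaRect((g[:,:2]*1000).astype(np.float32)))
for z,uv in [(.13,(373.3,245.9)),(.109,(256,239))]: print(at_z(c,uv,z))
```

```text
head 104 [0.5984 0.2559 0.1066] [0.5986 0.2566 0.1014]
1395 [ 0.5389 -0.1631  0.12  ] [0.6164 0.0725 0.1399]
((577.9898071289062, -45.816619873046875), (234.13931274414062, 72.0796127319336), 87.82861328125)
((588.0827026367188, -65.11459350585938), (107.45286560058594, 277.1285095214844), 1.3077218532562256)
grip 280 [0.5441 0.0991 0.1457] [0.5675 0.1351 0.1527]
((549.2091064453125, 101.3589096069336), (66.66236877441406, 39.97359848022461), 87.1719741821289)
[0.5898 0.0254 0.13  ]
[0.5986 0.2531 0.109 ]
```

View pics/crop.png

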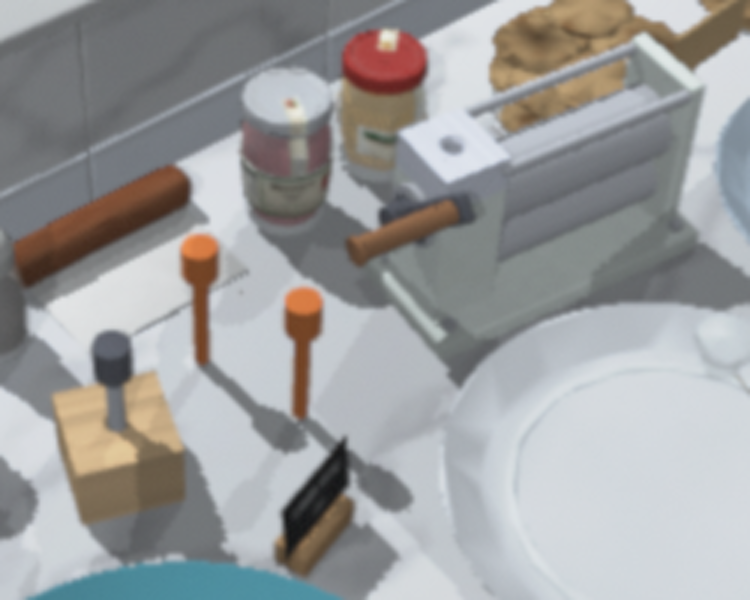

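The dark-headed pin in the holder, at crop (112,360) or scene (267,300), is the one. The other two heads are orange. The bore is at crop (452,145). I'll move above the pin.

>>> {"name": "jog_arm", "arguments": {"travel": [[0.09,0.045,-0.03],[0.19,0.09,-0.06],[0.28,0.135,-0.08],[0.375,0.18,-0.1],[0.47,0.225,-0.1],[0.56,0.27,-0.1],[0.66,0.315,-0.1],[0.76,0.36,-0.1],[0.85,0.405,-0.1],[0.937,0.448,-0.1]], "dr": [[0,0,0.022],[0,0,0.044],[0,0,0.066],[0,0,0.088],[0,0,0.11],[0,0,0.132],[0,0,0.154],[0,0,0.176],[0,0,0.198],[0,0,0.22]], "claw": [1,1,1,1,1,1,1,1,1,1]}}

```text
time_s: 2.05
tcp_pos: [0.5994, 0.2533, 0.246]
eef_rot: [-180.0, 0.0, -100.3]
contact_force: [-0.3, 1.4, -0.5]
gripper_width: 0.0876
gripper_force: 0.0
```

```bash
cat >> h.py <<'E'
def delta(target,yaw=None):
    s=r.get_state(); Rm=R.from_euler('xyz',s["eef_rot"],degrees=True)
    d=Rm.inv().apply(np.array(target)-s["tcp_pos"])/.5
    t=[0,0,0] if yaw is None else (Rm.inv()*R.from_euler('xyz',[180,0,yaw],degrees=True)).as_rotvec(degrees=True)/360
    print("t",s["time_s"],"tcp",s["tcp_pos"],s["eef_rot"],"F",s["contact_force"],"-> travel",np.round(d,4),"dr",np.round(t,4))
E
python3 - <<'E'
from h import *
np.set_printoptions(precision=4,suppress=True)
c=cam("wrist"); save(c,"w1.png")
print(r.get_state()["joints"], c["T"])
for t in ["lock_pin","pin_holder","bore","crank_grip"]:
    for d in r.tip_of(t,"wrist")[:3]: print(t,d["conf"],np.array(d["at"]),at_d(c,d["at"]))
for d in r.regions_of("lock_pin","wrist"): print(d["conf"],d["extent"])
delta([.598,.254,.18],-100)
E
```

```text
[ 39.678   16.9352   1.9004   0.0934 -75.0131 -50.5418] [[-0.9837 -0.171  -0.0548  0.585 ]
 [ 0.1796 -0.9368 -0.3001  0.173 ]
 [ 0.     -0.3051  0.9523  0.4361]
 [ 0.      0.      0.      1.    ]]
lock_pin 0.97 [323.2 200.2] [0.5964 0.2546 0.0421]
lock_pin 0.7 [278.6 133.5] [0.6272 0.1702 0.087 ]
lock_pin 0.69 [396.1 135.4] [0.4971 0.1972 0.0202]
pin_holder 0.91 [321.9 198.4] [0.5975 0.2516 0.0449]
0.84 [323.4, 93.0, 344.7, 114.7]
0.83 [311.0, 201.1, 335.1, 230.3]
0.68 [257.3, 127.1, 283.5, 151.3]
t 2.35 tcp [0.598  0.2551 0.2458] [179.9923   0.0052 -99.9944] F [-0.3974  0.9617 -0.6118] -> travel [ 0.0021 -0.0003  0.1317] dr [0. 0. 0.]
```

View pics/w1.png

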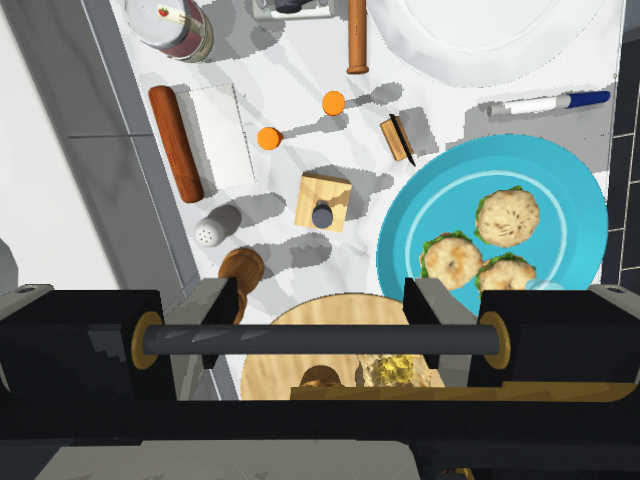

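The dark head is at (322,213) below the camera centre. The pepper mill at (240,268) is close to the left finger's side, so I'll check that clearance.

Run:
```python
from h import *
np.set_printoptions(precision=4,suppress=True)
c=cam("wrist")
def cloud(c,x0,y0,x1,y1):
    return np.array([at_d(c,(u,v)) for v in range(y0,y1) for u in range(x0,x1) if c["range_z"][v,u]>0])
P=cloud(c,300,190,345,240); h=P[(P[:,2]>.104)&(P[:,2]<.114)]; print(len(h),h.mean(0),cv2.minEnclosingCircle((h[:,:2]*1000).astype(np.float32)))
P=cloud(c,205,240,275,277); m=P[P[:,2]>.1]; print("mill",len(m),m.min(0),m.max(0))
P=cloud(c,110,0,220,70); m=P[P[:,2]>.05]; print("jar",m.min(0),m.max(0))
c=cam("top"); P=cloud(c,195,150,255,205); m=P[P[:,2]>.1]; print("mill",len(m),m.min(0),m.max(0),np.median(m,0))
P=cloud(c,340,170,420,210); m=P[P[:,2]>.07]; print("jars",m.min(0),m.max(0))
```

```text
354 [0.5987 0.2579 0.1098] ((598.6826782226562, 258.42401123046875), 10.800435066223145)Traceback (most recent call last):
  File "<stdin>", line 7, in <module>
    return umr_minimum(a, axis, None, out, keepdims, initial, where)
ValueError: zero-size array to reduction operation minimum which has no identity
```

Run:
```python
from h import *
np.set_printoptions(precision=4,suppress=True)
c=cam("top")
for n,z in [("pepper_mill",.15),("jam_jar",.099),("honey_jar",.086),("lock_pin",.109)]:
    for d in r.boxes_of(n,"top")[:2]: e=d["extent"]; print(n,d["conf"],np.array(e),at_z(c,(e[0],e[3]),z),at_z(c,(e[2],e[1]),z))
print(at_z(c,(214,172),.15))
delta([.5987,.258,.08],-100)
```

```text
jam_jar 0.72 [344.  172.  377.2 207.7] [0.6659 0.0806 0.099 ] [0.7399 0.0151 0.099 ]
jam_jar 0.65 [314.7 237.4 446.4 277.3] [0.526  0.1361 0.099 ] [ 0.6115 -0.1262  0.099 ]
honey_jar 0.72 [375.4 172.6 412.2 206. ] [0.6726 0.0156 0.086 ] [ 0.7433 -0.0589  0.086 ]
lock_pin 0.64 [301.7 250.8 311.4 259.4] [0.5607 0.1626 0.109 ] [0.578 0.144 0.109]
lock_pin 0.59 [291.  218.7 303.9 229.2] [0.6195 0.1851 0.109 ] [0.6409 0.1603 0.109 ]
[0.7208 0.3313 0.15  ]
t 2.65 tcp [0.5979 0.2555 0.2461] [-179.9888    0.0141  -99.9646] F [ 0.357   0.6343 -0.2289] -> travel [-0.0051 -0.0005  0.3321] dr [-0.      0.      0.0001]
```

>>> {"name": "jog_arm", "arguments": {"travel": [[-0.005,0,0.1],[-0.005,0,0.2],[-0.005,0,0.28],[-0.005,0,0.32],[-0.005,0,0.332],[-0.005,0,0.332],[-0.005,0,0.332],[-0.005,0,0.332],[-0.005,0,0.332],[-0.005,0,0.332]], "dr": [[0,0,0],[0,0,0],[0,0,0],[0,0,0],[0,0,0],[0,0,0],[0,0,0],[0,0,0],[0,0,0],[0,0,0]], "claw": [0.7,0.6,0.5,0.5,0.4,0.15,0.1,0.1,0.1,0.1], "newtons": 25}}

```text
time_s: 3.9
tcp_pos: [0.5989, 0.2572, 0.0801]
eef_rot: [-180.0, 0.0, -100.0]
contact_force: [-0.4, 0.1, 0.2]
gripper_width: 0.009
gripper_force: 0.0
```

Run:
```python
from h import *
np.set_printoptions(precision=4,suppress=True)
print(r.get_state())
c=cam("wrist"); s=cam("scene")
a=c["pixels"][100:480,160:480,::-1]; b=cv2.resize(s["pixels"][230:370,190:330,::-1],(380,380))
cv2.imwrite("pics/g1.png",np.hstack([a,b]))
```

```text
{'time_s': 3.9, 'joints': array([ 40.3615,  23.5118, -10.8399,   0.002 , -55.6265, -50.4066]), 'qd': array([ 0.0198,  0.0649, -0.1203,  0.0189,  0.1374, -0.0791]), 'joint_torque': array([  0.0081, -58.663 ,  25.7434,   6.1491,  -0.0373,   0.0001]), 'tcp_pos': array([0.5989, 0.2572, 0.0801]), 'eef_rot': array([-179.9848,    0.0158, -100.044 ]), 'contact_force': array([-0.4126,  0.0719,  0.1837]), 'moment': array([ 0.1204, -0.0717,  0.0462]), 'gripper_force': 0.0, 'gripper_width': 0.008972042900057677}
```

View pics/g1.png

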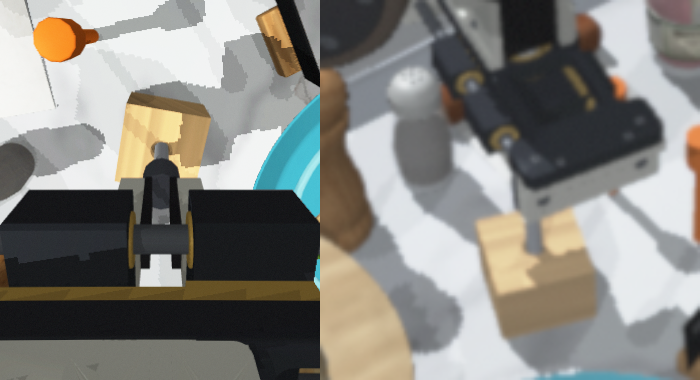

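The fingers shut to 9 mm, so they do not hold the 22 mm head. The dark head at crop (160,167) shows just past the finger ends. I'll measure where it is now.

Run:
```python
from h import *
np.set_printoptions(precision=3,suppress=True)
c=cam("wrist")
for u in (310,316,320,326,332):
    for v in range(240,300,6): print(u,v,at_d(c,(u,v)),c["pixels"][v,u])
```

```text
310 240 [0.605 0.25  0.046] [218 181 120]
310 246 [0.606 0.255 0.045] [215 178 120]
310 252 [0.607 0.259 0.045] [199 160 107]
310 258 [0.608 0.263 0.047] [237 205 139]
310 264 [0.604 0.249 0.093] [39 42 45]
310 270 [0.604 0.25  0.101] [40 44 47]
310 276 [0.603 0.25  0.108] [35 36 40]
310 282 [0.603 0.248 0.119] [18 15 18]
310 288 [0.603 0.248 0.125] [16 17 19]
310 294 [0.602 0.248 0.131] [16 16 17]
316 240 [0.601 0.25  0.047] [226 188 126]
316 246 [0.602 0.255 0.046] [135 137 141]
316 252 [0.602 0.255 0.06 ] [131 133 138]
316 258 [0.601 0.254 0.072] [ 99 100 103]
316 264 [0.6   0.249 0.096] [42 42 46]
316 270 [0.6   0.249 0.104] [41 42 46]
316 276 [0.6  0.25 0.11] [53 56 60]
316 282 [0.601 0.252 0.111] [41 44 47]
316 288 [0.601 0.257 0.109] [43 44 48]
316 294 [0.602 0.26  0.11 ] [43 45 49]
320 240 [0.598 0.251 0.047] [236 204 139]
320 246 [0.599 0.254 0.05 ] [ 98 101 102]
320 252 [0.599 0.254 0.063] [ 98 100 102]
320 258 [0.598 0.249 0.087] [71 73 76]
320 264 [0.598 0.248 0.097] [40 42 46]
320 270 [0.598 0.248 0.106] [42 42 46]
320 276 [0.598 0.249 0.111] [54 55 59]
320 282 [0.599 0.
[... 191 characters left out ...]
5 0.256 0.059] [89 92 92]
326 258 [0.595 0.256 0.07 ] [91 92 94]
326 264 [0.594 0.25  0.095] [39 39 42]
326 270 [0.595 0.249 0.104] [40 41 45]
326 276 [0.595 0.25  0.111] [53 55 60]
326 282 [0.595 0.254 0.109] [51 51 57]
326 288 [0.596 0.257 0.11 ] [50 53 57]
326 294 [0.597 0.261 0.11 ] [44 45 49]
332 240 [0.59  0.253 0.046] [247 227 158]
332 246 [0.591 0.257 0.047] [179 146  95]
332 252 [0.591 0.262 0.047] [162 130  86]
332 258 [0.592 0.266 0.047] [244 220 151]
332 264 [0.591 0.251 0.093] [36 36 41]
332 270 [0.591 0.251 0.102] [38 37 41]
332 276 [0.592 0.251 0.11 ] [34 36 38]
332 282 [0.592 0.25  0.12 ] [17 17 18]
332 288 [0.592 0.25  0.125] [18 18 17]
332 294 [0.592 0.25  0.131] [20 19 21]
```

Run:
```python
from h import *
np.set_printoptions(precision=3,suppress=True)
c=cam("wrist")
for u in (280,286,292,298,304,336,342,348,354,360):
    for v in range(264,300,6): print(u,v,at_d(c,(u,v)),c["pixels"][v,u])
s=cam("scene")
P=[(u,v,*at_d(s,(u,v))) for v in range(290,330,3) for u in range(255,300,4) if s["range_z"][v,u]>0]
for p in P:
    if p[4]>.065: print(np.array(p),s["pixels"][int(p[1]),int(p[0])])
```

```text
280 264 [0.63  0.264 0.046] [237 206 140]
280 270 [0.631 0.269 0.046] [238 208 142]
280 276 [0.632 0.274 0.046] [241 215 147]
280 282 [0.617 0.244 0.122] [133 130 115]
280 288 [0.616 0.244 0.128] [121 122 113]
280 294 [0.604 0.219 0.186] [20 20 22]
286 264 [0.626 0.265 0.046] [246 223 157]
286 270 [0.627 0.27  0.046] [244 219 151]
286 276 [0.628 0.274 0.047] [242 216 150]
286 282 [0.614 0.245 0.121] [122 123 114]
286 288 [0.613 0.245 0.128] [122 122 114]
286 294 [0.602 0.219 0.186] [22 22 25]
292 264 [0.622 0.266 0.046] [242 215 147]
292 270 [0.623 0.271 0.046] [243 217 149]
292 276 [0.624 0.275 0.045] [245 219 153]
292 282 [0.611 0.245 0.122] [123 123 114]
292 288 [0.611 0.246 0.128] [122 122 114]
292 294 [0.601 0.22  0.185] [25 27 28]
298 264 [0.617 0.267 0.046] [248 228 160]
298 270 [0.618 0.271 0.046] [248 228 161]
298 276 [0.619 0.275 0.048] [248 227 159]
298 282 [0.608 0.246 0.122] [121 122 112]
298 288 [0.608 0.246 0.128] [122 122 114]
298 294 [0.607 0.246 0.134] [109 109 102]
304 264 [0.613 0.267 0.046] [235 202 135]
304 270 [0.609 0.255 0.087] [128 108  82]
304 276 [0.607 0.
[... 3912 characters left out ...]
   0.279   0.183] [141 142 140]
[291.    302.      0.511   0.272   0.179] [160 163 163]
[263.    305.      0.526   0.31    0.186] [123 125 125]
[267.    305.      0.518   0.308   0.193] [139 141 139]
[271.    305.      0.516   0.303   0.19 ] [91 93 95]
[275.    305.      0.514   0.298   0.189] [139 140 138]
[279.    305.      0.515   0.29    0.182] [141 142 139]
[283.    305.      0.514   0.284   0.179] [158 160 159]
[267.    308.      0.518   0.308   0.186] [140 140 138]
[271.    308.      0.516   0.303   0.184] [138 139 136]
[275.    308.      0.516   0.297   0.18 ] [154 149 139]
[267.    311.      0.518   0.309   0.18 ] [138 140 138]
[271.    311.      0.595   0.255   0.069] [167 152 131]
```

The closed finger ends sit at z≈0.119, above the head top at 0.110, although the reported TCP z is 0.080. The wrist and scene views agree, so the real finger ends are about 38 mm above the reported TCP. I'll open, go lower with a margin, and close again.

>>> {"name": "jog_arm", "arguments": {"travel": [[-0.002,0,0],[-0.002,0,0],[-0.002,0,0],[-0.002,0,0.02],[-0.002,0,0.04],[-0.002,0,0.056],[-0.002,0,0.056],[-0.002,0,0.056],[-0.002,0,0.056],[-0.002,0,0.056]], "dr": [[0,0,0],[0,0,0],[0,0,0],[0,0,0],[0,0,0],[0,0,0],[0,0,0],[0,0,0],[0,0,0],[0,0,0]], "claw": [0.6,0.6,0.6,0.6,0.6,0.6,0.15,0.1,0.1,0.1], "newtons": 25}}

```text
time_s: 5.4
tcp_pos: [0.5991, 0.2583, 0.0522]
eef_rot: [-180.0, 0.0, -100.0]
contact_force: [0.7, 0.4, 0.7]
gripper_width: 0.0212
gripper_force: 25.0
```

Run:
```python
from h import *
np.set_printoptions(precision=3,suppress=True)
c=cam("wrist"); print(r.get_state()["gripper_width"],r.get_state()["gripper_force"],r.get_state()["contact_force"])
for u in (280,292,320,348,360):
    for v in range(252,300,6): print(u,v,at_d(c,(u,v)),c["pixels"][v,u])
```

```text
0.021522315304598843 25.000065565109253 [0.689 0.348 1.066]
280 252 [0.623 0.247 0.046] [236 205 137]
280 258 [0.624 0.25  0.047] [239 208 143]
280 264 [0.625 0.254 0.047] [242 215 149]
280 270 [0.626 0.259 0.046] [243 217 149]
280 276 [0.627 0.263 0.046] [244 219 151]
280 282 [0.617 0.245 0.094] [123 124 116]
280 288 [0.616 0.245 0.1  ] [118 120 111]
280 294 [0.616 0.245 0.107] [122 122 114]
292 252 [0.616 0.248 0.046] [242 215 147]
292 258 [0.617 0.252 0.046] [242 215 147]
292 264 [0.617 0.256 0.047] [242 216 148]
292 270 [0.618 0.26  0.046] [243 217 148]
292 276 [0.619 0.264 0.047] [243 216 150]
292 282 [0.612 0.248 0.09 ] [77 70 61]
292 288 [0.611 0.248 0.097] [19 17 19]
292 294 [0.611 0.248 0.104] [19 18 19]
320 252 [0.598 0.251 0.047] [163 130  87]
320 258 [0.599 0.255 0.048] [ 98 101 102]
320 264 [0.599 0.254 0.059] [ 98 100 102]
320 270 [0.599 0.254 0.066] [ 99 101 102]
320 276 [0.598 0.248 0.089] [64 68 70]
320 282 [0.598 0.248 0.095] [42 42 47]
320 288 [0.598 0.249 0.101] [39 40 44]
320 294 [0.598 0.248 0.107] [41 42 45]
348 252 [0.581 0.254 0.046] [178 145  95]
348 258 [0.582 0.258 0.047] [183 149  97]
348 264 [0.582 0.262 0.047] [186 151 101]
348 270 [0.583 0.266 0.046] [187 150 100]
348 276 [0.583 0.271 0.045] [165 133  90]
348 282 [0.584 0.253 0.09 ] [28 26 28]
348 288 [0.585 0.253 0.097] [19 18 20]
348 294 [0.585 0.253 0.104] [19 18 18]
360 252 [0.573 0.255 0.047] [184 149  99]
360 258 [0.574 0.259 0.046] [184 148  99]
360 264 [0.575 0.264 0.046] [185 149 100]
360 270 [0.575 0.268 0.046] [184 150 101]
360 276 [0.576 0.272 0.046] [185 150 100]
360 282 [0.578 0.252 0.094] [122 123 114]
360 288 [0.579 0.253 0.099] [121 121 113]
360 294 [0.58  0.252 0.106] [121 122 113]
```

The head is held (21.5 mm, 25 N). I'll lift and stage short of the bore.

>>> {"name": "jog_arm", "arguments": {"travel": [[0,0,-0.06],[0,0,-0.15],[0,0,-0.26],[0,0,-0.36],[0.07,-0.01,-0.38],[0.15,-0.024,-0.38],[0.22,-0.04,-0.38],[0.265,-0.048,-0.38],[0.272,-0.048,-0.38],[0.272,-0.048,-0.38]], "dr": [[0,0,0],[0,0,0],[0,0,0],[0,0,0],[0,0,0],[0,0,0],[0,0,0],[0,0,0],[0,0,0],[0,0,0]], "claw": [0.1,0.1,0.1,0.1,0.1,0.1,0.1,0.1,0.1,0.1]}}

```text
time_s: 6.7
tcp_pos: [0.5989, 0.1203, 0.2418]
eef_rot: [-180.0, 0.0, -100.1]
contact_force: [-0.1, 0.7, -0.0]
gripper_width: 0.0214
gripper_force: 25.0
```

Run:
```python
from h import *
np.set_printoptions(precision=4,suppress=True)
c=cam("wrist"); save(c,"w2.png"); s=r.get_state(); print(s["tcp_pos"],s["gripper_width"])
for t in ["bore","crank_grip","lock_pin"]:
    for d in r.tip_of(t,"wrist")[:3]: print(t,d["conf"],np.array(d["at"]),at_d(c,d["at"]),at_z(c,d["at"],.13))
P=np.array([at_d(c,(u,v)) for v in range(0,260,2) for u in range(150,500,2) if c["range_z"][v,u]>0])
b=P[(P[:,2]>.125)&(P[:,2]<.134)&(P[:,1]<.055)&(P[:,0]>.55)&(P[:,1]>-.01)]; print(len(b),b.mean(0),cv2.minAreaRect((b[:,:2]*1000).astype(np.float32)))
```

```text
[0.5989 0.1207 0.2418] 0.021290557238392224
bore 0.75 [311.7 114.4] [0.5905 0.0265 0.1063] [0.5901 0.0274 0.13  ]
bore 0.15 [315.2 116.5] [0.5877 0.0288 0.1066] [0.5875 0.0296 0.13  ]
crank_grip 0.93 [378.6 196.4] [0.5452 0.1036 0.1497] [0.5424 0.108  0.13  ]
lock_pin 0.73 [318.4 247.6] [0.5997 0.1159 0.2192] [0.6059 0.1477 0.13  ]
lock_pin 0.72 [347.6 214.7] [0.5692 0.147  0.029 ] [0.5732 0.1202 0.13  ]
lock_pin 0.68 [300.  234.5] [0.6355 0.1685 0.0078] [0.6209 0.1315 0.13  ]
855 [0.5887 0.0227 0.1307] ((586.0891723632812, 19.559232711791992), (61.00468444824219, 59.173805236816406), 87.8062515258789)
```

View pics/w2.png

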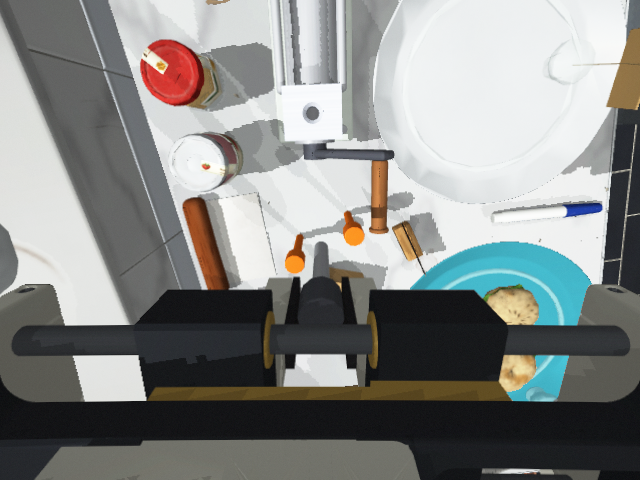

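The bore shows at (312,113), the crank grip runs from (378,160) to (379,232), and the held pin's tip is at about (320,243). The roller is aligned with the tool yaw. I'll measure the hole and the held tip precisely.

Run:
```python
from h import *
np.set_printoptions(precision=4,suppress=True)
c=cam("wrist"); g=cv2.cvtColor(c["pixels"],cv2.COLOR_RGB2GRAY)
w=g[98:128,296:328]; ys,xs=np.where(w<150); print(len(xs),xs.mean()+296,ys.mean()+98,xs.min()+296,xs.max()+296,ys.min()+98,ys.max()+98)
uv=((xs.min()+xs.max())/2+296,(ys.min()+ys.max())/2+98); B=at_z(c,uv,.13); print("bore",B)
for v in range(238,262,3):
    row=[(u,c["range_z"][v,u]) for u in range(305,336)]
    us=[u for u,z in row if 0<z<.26]; 
    if us: m=(us[0]+us[-1])/2; print(v,us[0],us[-1],at_d(c,(m,v)))
```

```text
142 311.9507042253521 112.20422535211267 306 318 106 119
bore [0.5896 0.0265 0.13  ]
241 318 323 [0.5982 0.1167 0.205 ]
244 315 327 [0.5978 0.1162 0.2131]
247 315 327 [0.5978 0.1163 0.2191]
250 314 327 [0.5983 0.1167 0.2237]
253 314 328 [0.598  0.1171 0.2284]
256 314 328 [0.598  0.1168 0.2345]
259 314 328 [0.5979 0.1161 0.2413]
```

>>> {"name": "jog_arm", "arguments": {"travel": [[0.04,-0.003,0],[0.08,-0.007,0],[0.12,-0.01,0],[0.16,-0.014,0],[0.185,-0.016,0],[0.189,-0.016,0.03],[0.189,-0.016,0.06],[0.189,-0.016,0.09],[0.189,-0.016,0.1],[0.189,-0.016,0.1]], "dr": [[0,0,0],[0,0,0],[0,0,0],[0,0,0],[0,0,0],[0,0,0],[0,0,0],[0,0,0],[0,0,0],[0,0,0]], "claw": [0.1,0.1,0.1,0.1,0.1,0.1,0.1,0.1,0.1,0.1]}}

```text
time_s: 8.2
tcp_pos: [0.5901, 0.0259, 0.1913]
eef_rot: [180.0, -0.0, -100.0]
contact_force: [-0.4, -0.7, -0.7]
gripper_width: 0.0212
gripper_force: 25.0
```

Run:
```python
from h import *
np.set_printoptions(precision=4,suppress=True)
c=cam("wrist"); save(c,"w3.png",(220,130,420,290),4); s=r.get_state(); print(s["tcp_pos"],s["contact_force"])
print(proj(c,[.5896,.0265,.13]))
for v in range(190,262,4):
    us=[u for u in range(290,350) if 0<c["range_z"][v,u] and at_d(c,(u,v))[2]>.14]
    if us: m=(us[0]+us[-1])/2; print(v,us[0],us[-1],at_d(c,(m,v)))
```

```text
[0.5905 0.0259 0.192 ] [-0.3063 -0.1884 -0.7306]
[321.3804 236.6981]
242 317 325 [0.5891 0.0215 0.1576]
246 315 327 [0.5892 0.0219 0.1649]
250 314 327 [0.5895 0.0215 0.1738]
254 314 328 [0.5892 0.0216 0.1812]
258 314 328 [0.5892 0.0218 0.1877]
```

View pics/w3.png

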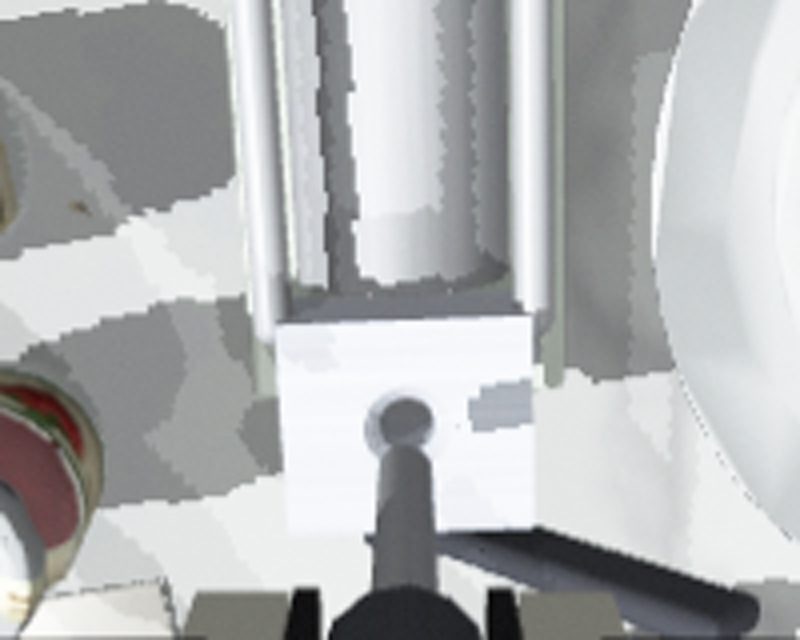

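The hole is at crop (404,421), px (321,235), with the tip right over it. I'll shift 0.7 mm toward the rollers and lower.

>>> {"name": "jog_arm", "arguments": {"travel": [[0.0014,0,0.005],[0.0014,0,0.01],[0.0014,0,0.016],[0.0014,0,0.022],[0.0014,0,0.028],[0.0014,0,0.034],[0.0014,0,0.04],[0.0014,0,0.046],[0.0014,0,0.05],[0.0014,0,0.05]], "dr": [[0,0,0],[0,0,0],[0,0,0],[0,0,0],[0,0,0],[0,0,0],[0,0,0],[0,0,0],[0,0,0],[0,0,0]], "claw": [0.1,0.1,0.1,0.1,0.1,0.1,0.1,0.1,0.1,0.1]}}

```text
time_s: 9.5
tcp_pos: [0.59, 0.025, 0.1667]
eef_rot: [180.0, -0.0, -100.0]
contact_force: [-0.3, 0.0, -0.7]
gripper_width: 0.0216
gripper_force: 25.0
```

>>> {"name": "jog_arm", "arguments": {"travel": [[0,0,0.005],[0,0,0.01],[0,0,0.015],[0,0,0.02],[0,0,0.025],[0,0,0.029],[0,0,0.032],[0,0,0.034],[0,0,0.034],[0,0,0.034]], "dr": [[0,0,0],[0,0,0],[0,0,0],[0,0,0],[0,0,0],[0,0,0],[0,0,0],[0,0,0],[0,0,0],[0,0,0]], "claw": [0.1,0.1,0.1,0.1,0.1,0.1,0.1,0.1,0.1,0.1]}}

```text
time_s: 10.75
tcp_pos: [0.5902, 0.025, 0.1499]
eef_rot: [-180.0, 0.0, -100.0]
contact_force: [0.2, -0.7, -0.8]
gripper_width: 0.0213
gripper_force: 25.0
```

>>> {"name": "jog_arm", "arguments": {"travel": [[0,0,0],[0,0,0],[0,0,0],[0,0,-0.03],[0,0,-0.09],[0,0,-0.13],[-0.04,0.03,-0.15],[-0.1,0.08,-0.15],[-0.139,0.116,-0.15],[-0.139,0.116,-0.15]], "dr": [[0,0,0],[0,0,0],[0,0,0],[0,0,0],[0,0,0],[0,0,0],[0,0,0],[0,0,0],[0,0,0],[0,0,0]], "claw": [0.55,0.55,0.55,0.55,0.55,0.55,0.5,0.5,0.4,0.4]}}

```text
time_s: 12.0
tcp_pos: [0.5448, 0.1048, 0.2264]
eef_rot: [-179.9, 0.1, -99.9]
contact_force: [0.5, 0.2, -0.2]
gripper_width: 0.0354
gripper_force: 0.0
```

Run:
```python
from h import *
np.set_printoptions(precision=4,suppress=True)
c=cam("wrist"); save(c,"w4.png"); s=r.get_state(); print(s["time_s"],s["tcp_pos"],s["contact_force"],s["gripper_width"])
for d in r.tip_of("crank_grip","wrist")[:2]: print(d["conf"],d["at"],at_d(c,d["at"]))
P=np.array([at_d(c,(u,v)) for v in range(60,280,2) for u in range(200,440,2) if c["range_z"][v,u]>0])
h=P[(P[:,2]>.17)&(P[:,2]<.21)&(np.hypot(P[:,0]-.59,P[:,1]-.025)<.03)]; print("head",len(h), h.mean(0) if len(h) else 0, h.max(0))
g=P[(P[:,2]>.12)&(P[:,2]<.165)&(P[:,1]>.075)&(P[:,1]<.14)&(P[:,0]<.58)]; print("grip",len(g),g.mean(0),g.max(0),g.min(0),cv2.minAreaRect((g[:,:2]*1000).astype(np.float32)))
```

```text
12.05 [0.5452 0.1041 0.2262] [-0.0316 -0.1278 -0.7365] 0.035330754118968376
0.8 [319.7, 226.9] [0.5452 0.1017 0.1495]
head 299 [0.5885 0.0258 0.2027] [0.6007 0.0366 0.2069]
grip 285 [0.544  0.1054 0.149 ] [0.5559 0.1365 0.1526] [0.5337 0.0752 0.1419] ((542.6315307617188, 105.14875793457031), (61.42147445678711, 16.011043548583984), 79.61743927001953)
```

View pics/w4.png

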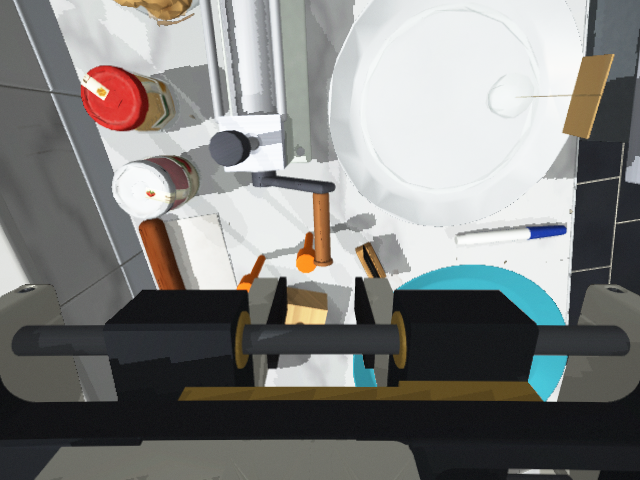

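The pin stands on the axle with its head top at about 0.203, px (230,148), and the crank grip runs (321,190)–(323,262). I'll lower to straddle the grip a little outboard.

>>> {"name": "jog_arm", "arguments": {"travel": [[-0.012,0.002,0.05],[-0.012,0.002,0.12],[-0.012,0.002,0.18],[-0.012,0.002,0.22],[-0.012,0.002,0.25],[-0.012,0.002,0.26],[-0.012,0.002,0.26],[-0.012,0.002,0.26],[-0.012,0.002,0.26],[-0.012,0.002,0.26]], "dr": [[0,0,0],[0,0,0],[0,0,0],[0,0,0],[0,0,0],[0,0,0],[0,0,0],[0,0,0],[0,0,0],[0,0,0]], "claw": [0.4,0.4,0.4,0.4,0.4,0.4,0.4,0.23,0.21,0.21], "newtons": 5}}

```text
time_s: 13.35
tcp_pos: [0.5454, 0.1097, 0.0953]
eef_rot: [-180.0, 0.0, -100.0]
contact_force: [-0.5, -0.9, 0.7]
gripper_width: 0.0193
gripper_force: 0.0
```

```bash
cat > pin.py <<'E'
from h import *
np.set_printoptions(precision=4,suppress=True)
def look():
    s=r.get_state(); c=cam("wrist")
    q=np.argwhere(c["range_z"]>0)[::7]; q=q[q[:,0]<290]
    k,d=K(c); p=cv2.undistortPoints(q[:,::-1].astype(float).reshape(-1,1,2),k,d)[:,0]; z=c["range_z"][q[:,0],q[:,1]]
    P=(np.c_[p[:,0],-p[:,1],-np.ones(len(p))]*z[:,None])@c["T"][:3,:3].T+c["T"][:3,3]
    h=P[(np.hypot(P[:,0]-.5885,P[:,1]-.0258)<.009)]
    print("t",s["time_s"],"tcp",s["tcp_pos"],"F",s["contact_force"],"w",s["gripper_width"],s["gripper_force"],"| near-pin z max/med",len(h),np.percentile(h[:,2],95) if len(h) else None,np.median(h[:,2]) if len(h) else None)
    print("theta if bar centred:",np.arcsin(np.clip(((s["tcp_pos"][:2]-[.589,.0258])@[.985,-.174])/.08,-1,1)))
    return c
if __name__=="__main__": look()
E
python3 pin.py
```

```text
t 13.35 tcp [0.5454 0.1097 0.0953] F [-0.5371 -0.8877  0.7007] w 0.01927430656387449 0.0 | near-pin z max/med 1241 0.20597226861525017 0.2043297670227805
theta if bar centred: -0.8030129393454754
```

>>> {"name": "jog_arm", "arguments": {"travel": [[0,-0.0045,-0.0043],[0,-0.009,-0.0085],[0,-0.014,-0.0125],[0,-0.019,-0.0163],[0,-0.024,-0.02],[0,-0.029,-0.0233],[0,-0.0345,-0.0265],[0,-0.04,-0.0295],[0,-0.0457,-0.032],[0,-0.0514,-0.0348]], "dr": [[0,0,0],[0,0,0],[0,0,0],[0,0,0],[0,0,0],[0,0,0],[0,0,0],[0,0,0],[0,0,0],[0,0,0]], "claw": [0.21,0.21,0.21,0.21,0.21,0.21,0.21,0.21,0.21,0.21]}}

```text
time_s: 14.65
tcp_pos: [0.5708, 0.1051, 0.1123]
eef_rot: [-180.0, 0.0, -100.0]
contact_force: [-3.3, 0.7, 3.1]
gripper_width: 0.0188
gripper_force: 1.7
```

Run:
```python
from pin import *
c=look()
for d in r.tip_of("crank_grip","wrist")[:2]: print(d["conf"],d["at"],at_d(c,d["at"]))
P=np.array([[u,v,*at_d(c,(u,v))] for v in range(120,285,4) for u in range(220,440,4) if c["range_z"][v,u]>0])
g=P[(P[:,4]>.14)&(P[:,4]<.175)&(P[:,3]>.06)&(P[:,3]<.15)]; print("grip",len(g),g.mean(0)); print(g[::max(1,len(g)//15)])
```

```text
t 14.65 tcp [0.5708 0.1051 0.1123] F [-3.2677  0.6935  3.0663] w 0.018807390422541582 1.715940311551094 | near-pin z max/med 340 0.2063136000940705 0.20509896067571215
theta if bar centred: -0.4077848110472873
0.7 [325.1, 297.8] [0.5676 0.0979 0.1664]
grip 203 [320.1576 249.1034   0.5661   0.076    0.1617]
[[288.     212.       0.5797   0.061    0.1407]
 [300.     216.       0.573    0.0615   0.1516]
 [304.     220.       0.5708   0.0617   0.1593]
 [304.     224.       0.5707   0.0624   0.1636]
 [304.     228.       0.5709   0.0638   0.1648]
 [312.     232.       0.5674   0.0647   0.1698]
 [324.     236.       0.5627   0.0665   0.1722]
 [336.     240.       0.5582   0.0725   0.1623]
 [324.     248.       0.5639   0.074    0.1659]
 [320.     256.       0.5663   0.0772   0.1664]
 [316.     264.       0.5688   0.0812   0.165 ]
 [312.     272.       0.5714   0.0852   0.1639]
 [336.     276.       0.5609   0.0887   0.1647]
 [328.     280.       0.5647   0.0892   0.1666]
 [280.     284.       0.5885   0.0917   0.157 ]
 [340.     284.       0.56     0.0988   0.153 ]]
```

>>> {"name": "jog_arm", "arguments": {"travel": [[0,-0.0044,-0.0018],[0,-0.009,-0.0035],[0,-0.0135,-0.005],[0,-0.018,-0.0064],[0,-0.0227,-0.0076],[0,-0.0274,-0.0088],[0,-0.032,-0.0097],[0,-0.0368,-0.0106],[0,-0.0415,-0.0113],[0,-0.0463,-0.0118]], "dr": [[0,0,0],[0,0,0],[0,0,0],[0,0,0],[0,0,0],[0,0,0],[0,0,0],[0,0,0],[0,0,0],[0,0,0]], "claw": [0.21,0.21,0.21,0.21,0.21,0.21,0.21,0.21,0.21,0.21]}}

```text
time_s: 16.0
tcp_pos: [0.5935, 0.1011, 0.1182]
eef_rot: [-180.0, -0.0, -100.0]
contact_force: [-1.6, 0.9, 2.5]
gripper_width: 0.0186
gripper_force: 1.0
```

```bash
python3 pin.py
```

```text
t 16.0 tcp [0.5935 0.1011 0.1182] F [-1.558   0.9203  2.4585] w 0.01855981691942923 1.024479679763317 | near-pin z max/med 287 0.20628390605808275 0.20527449091204836
theta if bar centred: -0.10872058715225466
```

>>> {"name": "jog_arm", "arguments": {"travel": [[0,-0.0024,-0.0002],[0,-0.0048,-0.0004],[0,-0.0072,-0.0006],[0,-0.0096,-0.0007],[0,-0.0112,-0.0007],[0,-0.0112,-0.0007],[0,-0.0112,-0.0007],[0,-0.0112,-0.0007],[0,-0.0112,-0.0007],[0,-0.0112,-0.0007]], "dr": [[0,0,0],[0,0,0],[0,0,0],[0,0,0],[0,0,0],[0,0,0],[0,0,0],[0,0,0],[0,0,0],[0,0,0]], "claw": [0.21,0.21,0.21,0.21,0.21,0.21,0.21,0.21,0.21,0.21]}}

```text
time_s: 17.3
tcp_pos: [0.5989, 0.1001, 0.1185]
eef_rot: [-180.0, 0.0, -100.0]
contact_force: [-1.0, 0.2, 0.3]
gripper_width: 0.0185
gripper_force: 0.3
```

```bash
python3 pin.py
```

```text
t 17.3 tcp [0.5989 0.1001 0.1185] F [-1.0018  0.2336  0.3396] w 0.018520052032179397 0.28704634867608547 | near-pin z max/med 308 0.20623349973659627 0.20512039984210606
theta if bar centred: -0.04004942954323023
```

>>> {"name": "jog_arm", "arguments": {"travel": [[0,-0.0024,0],[0,-0.0048,0],[0,-0.0072,0],[0,-0.0096,0],[0,-0.0096,0],[0,-0.0096,0],[0,-0.0096,0],[0,-0.0096,0],[0,-0.0096,0],[0,-0.0096,0]], "dr": [[0,0,0],[0,0,0],[0,0,0],[0,0,0],[0,0,0],[0,0,0],[0,0,0],[0,0,0],[0,0,0],[0,0,0]], "claw": [0.21,0.21,0.21,0.21,0.21,0.21,0.21,0.21,0.21,0.21]}}

```text
time_s: 18.6
tcp_pos: [0.6036, 0.0993, 0.1186]
eef_rot: [-180.0, 0.0, -100.0]
contact_force: [0.2, -0.0, -0.0]
gripper_width: 0.0184
gripper_force: 0.1
```

```bash
python3 pin.py
```

```text
t 18.6 tcp [0.6036 0.0993 0.1186] F [ 0.1829 -0.0169 -0.0142] w 0.018351996811116173 0.10300564114004374 | near-pin z max/med 334 0.20624517695298195 0.20503633663103232
theta if bar centred: 0.020037361017680635
```

>>> {"name": "jog_arm", "arguments": {"travel": [[0,-0.0024,0],[0,-0.0048,0.0002],[0,-0.0072,0.0004],[0,-0.0096,0.0005],[0,-0.0096,0.0005],[0,-0.0096,0.0005],[0,-0.0096,0.0005],[0,-0.0096,0.0005],[0,-0.0096,0.0005],[0,-0.0096,0.0005]], "dr": [[0,0,0],[0,0,0],[0,0,0],[0,0,0],[0,0,0],[0,0,0],[0,0,0],[0,0,0],[0,0,0],[0,0,0]], "claw": [0.21,0.21,0.21,0.21,0.21,0.21,0.21,0.21,0.21,0.21]}}

```text
time_s: 19.9
tcp_pos: [0.6083, 0.0985, 0.1183]
eef_rot: [-180.0, 0.0, -100.0]
contact_force: [-0.1, -0.8, 0.3]
gripper_width: 0.0185
gripper_force: 0.1
```

```bash
python3 pin.py
```

```text
t 19.9 tcp [0.6083 0.0985 0.1183] F [-0.0914 -0.754   0.2725] w 0.01846243010690046 0.10724426480010152 | near-pin z max/med 362 0.20617284042121958 0.20497702430523984
theta if bar centred: 0.0798825192174225
```

>>> {"name": "jog_arm", "arguments": {"travel": [[0,-0.0024,0.0002],[0,-0.0048,0.0005],[0,-0.0072,0.0008],[0,-0.0096,0.0011],[0,-0.0096,0.0011],[0,-0.0096,0.0011],[0,-0.0096,0.0011],[0,-0.0096,0.0011],[0,-0.0096,0.0011],[0,-0.0096,0.0011]], "dr": [[0,0,0],[0,0,0],[0,0,0],[0,0,0],[0,0,0],[0,0,0],[0,0,0],[0,0,0],[0,0,0],[0,0,0]], "claw": [0.21,0.21,0.21,0.21,0.21,0.21,0.21,0.21,0.21,0.21]}}

```text
time_s: 21.2
tcp_pos: [0.613, 0.0976, 0.1177]
eef_rot: [-180.0, -0.0, -100.0]
contact_force: [0.1, 0.3, 0.4]
gripper_width: 0.0184
gripper_force: 0.1
```

Run:
```python
from pin import *
c=look()
P=np.array([[u,v,*at_d(c,(u,v))] for v in range(200,285,4) for u in range(220,440,3) if c["range_z"][v,u]>0])
g=P[(P[:,4]>.155)&(P[:,4]<.175)&(P[:,3]>.07)&(P[:,3]<.1)]; print("grip",len(g),g.mean(0))
x=(g[:,2]-.589)*.985-.174*(g[:,3]-.0258); print(x.min(),x.max(),np.median(x))
```

```text
t 21.2 tcp [0.613  0.0976 0.1177] F [0.1123 0.2977 0.435 ] w 0.01841895419696411 0.0982204475440085 | near-pin z max/med 411 0.20617522857460652 0.20467877715042132
theta if bar centred: 0.1398510775603513
grip 115 [322.8348 274.4      0.6092   0.081    0.1669]
-0.013161303340947852 0.03617366124090761 0.009338652625975932
```

>>> {"name": "jog_arm", "arguments": {"travel": [[0,-0.0024,0.0004],[0,-0.0048,0.0008],[0,-0.0072,0.0012],[0,-0.0095,0.0016],[0,-0.0095,0.0016],[0,-0.0095,0.0016],[0,-0.0095,0.0016],[0,-0.0095,0.0016],[0,-0.0095,0.0016],[0,-0.0095,0.0016]], "dr": [[0,0,0],[0,0,0],[0,0,0],[0,0,0],[0,0,0],[0,0,0],[0,0,0],[0,0,0],[0,0,0],[0,0,0]], "claw": [0.21,0.21,0.21,0.21,0.21,0.21,0.21,0.21,0.21,0.21]}}

```text
time_s: 22.5
tcp_pos: [0.6177, 0.0968, 0.1169]
eef_rot: [-180.0, 0.0, -100.0]
contact_force: [-0.6, 1.3, 1.2]
gripper_width: 0.0178
gripper_force: 0.1
```

```bash
python3 pin.py
```

```text
t 22.5 tcp [0.6177 0.0968 0.1169] F [-0.5924  1.3155  1.2421] w 0.017848393769080526 0.08020371431484818 | near-pin z max/med 455 0.20607183624764058 0.20472808941599774
theta if bar centred: 0.2003741687894533
```

>>> {"name": "jog_arm", "arguments": {"travel": [[0,-0.0024,0.0005],[0,-0.0048,0.001],[0,-0.0072,0.0016],[0,-0.0094,0.0022],[0,-0.0094,0.0022],[0,-0.0094,0.0022],[0,-0.0094,0.0022],[0,-0.0094,0.0022],[0,-0.0094,0.0022],[0,-0.0094,0.0022]], "dr": [[0,0,0],[0,0,0],[0,0,0],[0,0,0],[0,0,0],[0,0,0],[0,0,0],[0,0,0],[0,0,0],[0,0,0]], "claw": [0.21,0.21,0.21,0.21,0.21,0.21,0.21,0.21,0.21,0.21]}}

```text
time_s: 23.8
tcp_pos: [0.6223, 0.0959, 0.1158]
eef_rot: [-180.0, -0.0, -100.0]
contact_force: [-0.1, 0.3, 0.0]
gripper_width: 0.0184
gripper_force: 0.1
```

```bash
python3 pin.py
```

```text
t 23.8 tcp [0.6223 0.0959 0.1158] F [-0.0919  0.2718  0.0195] w 0.018368407541909472 0.07825904991477728 | near-pin z max/med 511 0.20593645276751243 0.20437122682627626
theta if bar centred: 0.2607095013659934
```

>>> {"name": "jog_arm", "arguments": {"travel": [[0,-0.0023,0.0007],[0,-0.0046,0.0014],[0,-0.0069,0.0021],[0,-0.0092,0.0028],[0,-0.0092,0.0028],[0,-0.0092,0.0028],[0,-0.0092,0.0028],[0,-0.0092,0.0028],[0,-0.0092,0.0028],[0,-0.0092,0.0028]], "dr": [[0,0,0],[0,0,0],[0,0,0],[0,0,0],[0,0,0],[0,0,0],[0,0,0],[0,0,0],[0,0,0],[0,0,0]], "claw": [0.21,0.21,0.21,0.21,0.21,0.21,0.21,0.21,0.21,0.21]}}

```text
time_s: 25.1
tcp_pos: [0.6269, 0.0951, 0.1144]
eef_rot: [-180.0, -0.0, -100.0]
contact_force: [-0.5, -0.5, -0.1]
gripper_width: 0.0182
gripper_force: 0.1
```

```bash
python3 pin.py
```

```text
t 25.1 tcp [0.6269 0.0951 0.1144] F [-0.4708 -0.5116 -0.0629] w 0.018228115820117144 0.06271402118727565 | near-pin z max/med 566 0.20583669725179565 0.20401814945706803
theta if bar centred: 0.32078350073940304
```

>>> {"name": "jog_arm", "arguments": {"travel": [[0,-0.0023,0.0008],[0,-0.0046,0.0016],[0,-0.0068,0.0024],[0,-0.009,0.0033],[0,-0.009,0.0033],[0,-0.009,0.0033],[0,-0.009,0.0033],[0,-0.009,0.0033],[0,-0.009,0.0033],[0,-0.009,0.0033]], "dr": [[0,0,0],[0,0,0],[0,0,0],[0,0,0],[0,0,0],[0,0,0],[0,0,0],[0,0,0],[0,0,0],[0,0,0]], "claw": [0.21,0.21,0.21,0.21,0.21,0.21,0.21,0.21,0.21,0.21]}}

```text
time_s: 26.4
tcp_pos: [0.6313, 0.0944, 0.1128]
eef_rot: [-180.0, -0.0, -100.0]
contact_force: [0.4, 0.1, -0.3]
gripper_width: 0.0184
gripper_force: 0.1
```

```bash
python3 pin.py
```

```text
t 26.4 tcp [0.6313 0.0944 0.1128] F [ 0.4485  0.1028 -0.2825] w 0.01841170181298205 0.07581152720376849 | near-pin z max/med 622 0.20539043370814397 0.20365404423497396
theta if bar centred: 0.38059833482039235
```

>>> {"name": "jog_arm", "arguments": {"travel": [[0,-0.0022,0.0009],[0,-0.0044,0.0018],[0,-0.0066,0.0028],[0,-0.0088,0.0038],[0,-0.0088,0.0038],[0,-0.0088,0.0038],[0,-0.0088,0.0038],[0,-0.0088,0.0038],[0,-0.0088,0.0038],[0,-0.0088,0.0038]], "dr": [[0,0,0],[0,0,0],[0,0,0],[0,0,0],[0,0,0],[0,0,0],[0,0,0],[0,0,0],[0,0,0],[0,0,0]], "claw": [0.21,0.21,0.21,0.21,0.21,0.21,0.21,0.21,0.21,0.21]}}

```text
time_s: 27.7
tcp_pos: [0.6356, 0.0936, 0.1109]
eef_rot: [-180.0, -0.0, -100.0]
contact_force: [-0.8, -1.1, -0.9]
gripper_width: 0.0185
gripper_force: 0.1
```

```bash
python3 pin.py
```

```text
t 27.7 tcp [0.6356 0.0936 0.1109] F [-0.7616 -1.1103 -0.8503] w 0.018504901354078788 0.058367662131786346 | near-pin z max/med 626 0.20182237774395473 0.20047837432973178
theta if bar centred: 0.440693634113375
```

The head has sunk about 3.5 mm, so the cross-hole's edge is coming under the tip. I'll take smaller steps now.

>>> {"name": "jog_arm", "arguments": {"travel": [[0,-0.0011,0.0005],[0,-0.0022,0.001],[0,-0.0033,0.0016],[0,-0.0043,0.0021],[0,-0.0043,0.0021],[0,-0.0043,0.0021],[0,-0.0043,0.0021],[0,-0.0043,0.0021],[0,-0.0043,0.0021],[0,-0.0043,0.0021]], "dr": [[0,0,0],[0,0,0],[0,0,0],[0,0,0],[0,0,0],[0,0,0],[0,0,0],[0,0,0],[0,0,0],[0,0,0]], "claw": [0.21,0.21,0.21,0.21,0.21,0.21,0.21,0.21,0.21,0.21]}}

```text
time_s: 29.0
tcp_pos: [0.6377, 0.0932, 0.1098]
eef_rot: [-180.0, -0.0, -100.0]
contact_force: [-0.3, -0.0, 0.5]
gripper_width: 0.0182
gripper_force: 0.3
```

```bash
python3 pin.py
```

```text
t 29.0 tcp [0.6377 0.0932 0.1098] F [-0.264  -0.0009  0.4692] w 0.018171897888693382 0.29661563225090504 | near-pin z max/med 676 0.20176601862423293 0.20000817972232365
theta if bar centred: 0.47038237098553093
```

>>> {"name": "jog_arm", "arguments": {"travel": [[0,-0.0011,0.0006],[0,-0.0022,0.0011],[0,-0.0033,0.0017],[0,-0.0042,0.0022],[0,-0.0042,0.0022],[0,-0.0042,0.0022],[0,-0.0042,0.0022],[0,-0.0042,0.0022],[0,-0.0042,0.0022],[0,-0.0042,0.0022]], "dr": [[0,0,0],[0,0,0],[0,0,0],[0,0,0],[0,0,0],[0,0,0],[0,0,0],[0,0,0],[0,0,0],[0,0,0]], "claw": [0.21,0.21,0.21,0.21,0.21,0.21,0.21,0.21,0.21,0.21]}}

```text
time_s: 30.3
tcp_pos: [0.6398, 0.0928, 0.1087]
eef_rot: [-180.0, -0.0, -100.0]
contact_force: [-0.1, 0.4, -0.7]
gripper_width: 0.0184
gripper_force: 0.3
```

```bash
python3 pin.py
```

```text
t 30.3 tcp [0.6398 0.0928 0.1087] F [-0.072   0.3616 -0.6605] w 0.018352622625864894 0.2929258905351162 | near-pin z max/med 701 0.20126104275021917 0.19949924442107114
theta if bar centred: 0.49988645009301713
```

>>> {"name": "jog_arm", "arguments": {"travel": [[0,-0.0011,0.0006],[0,-0.0022,0.0012],[0,-0.0033,0.0018],[0,-0.0042,0.0024],[0,-0.0042,0.0024],[0,-0.0042,0.0024],[0,-0.0042,0.0024],[0,-0.0042,0.0024],[0,-0.0042,0.0024],[0,-0.0042,0.0024]], "dr": [[0,0,0],[0,0,0],[0,0,0],[0,0,0],[0,0,0],[0,0,0],[0,0,0],[0,0,0],[0,0,0],[0,0,0]], "claw": [0.21,0.21,0.21,0.21,0.21,0.21,0.21,0.21,0.21,0.21]}}

```text
time_s: 31.6
tcp_pos: [0.6418, 0.0924, 0.1075]
eef_rot: [-180.0, -0.0, -100.0]
contact_force: [-1.1, 0.2, -0.7]
gripper_width: 0.0187
gripper_force: 0.3
```

```bash
python3 pin.py
python3 - <<'E'
from pin import *
c=cam("wrist"); save(c,"w5.png",(150,130,450,330),2.5)
E
```

```text
t 31.6 tcp [0.6418 0.0924 0.1075] F [-1.0723  0.2312 -0.7321] w 0.018701680028779744 0.26421270333230495 | near-pin z max/med 255 0.16500596512476404 0.16379265567044396
theta if bar centred: 0.5299606827221243
```

View pics/w5.png

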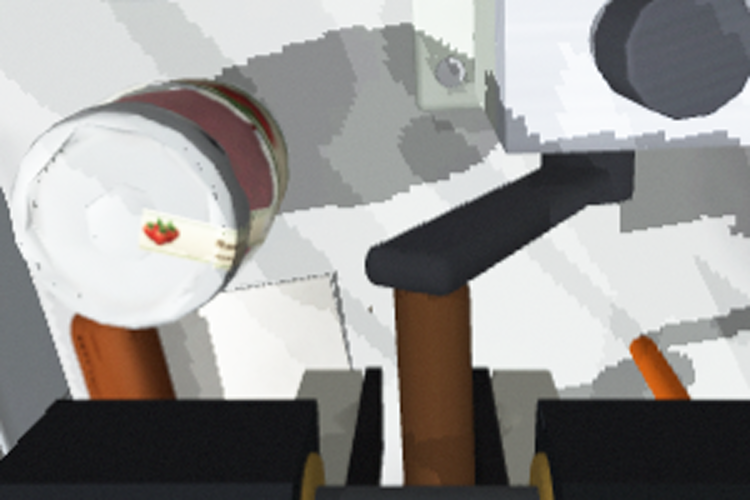

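The pin dropped: head top is at 0.164, about 9 mm proud, with the crank bar resting against the trailing finger at crop (470,390). Next I'll creep forward to feel the stop.

>>> {"name": "jog_arm", "arguments": {"travel": [[0,-0.0008,0.0005],[0,-0.0016,0.001],[0,-0.0024,0.0015],[0,-0.0032,0.002],[0,-0.0041,0.0025],[0,-0.0041,0.0025],[0,-0.0041,0.0025],[0,-0.0041,0.0025],[0,-0.0041,0.0025],[0,-0.0041,0.0025]], "dr": [[0,0,0],[0,0,0],[0,0,0],[0,0,0],[0,0,0],[0,0,0],[0,0,0],[0,0,0],[0,0,0],[0,0,0]], "claw": [0.21,0.21,0.21,0.21,0.21,0.21,0.21,0.21,0.21,0.21]}}

```text
time_s: 32.95
tcp_pos: [0.6439, 0.0921, 0.1063]
eef_rot: [-180.0, 0.0, -100.0]
contact_force: [-0.6, -0.1, 0.6]
gripper_width: 0.0182
gripper_force: 0.3
```

```bash
python3 pin.py
```

```text
t 32.95 tcp [0.6439 0.0921 0.1063] F [-0.5653 -0.1202  0.6392] w 0.01817767376051093 0.34377154894173145 | near-pin z max/med 256 0.16494096786247098 0.1638621442351887
theta if bar centred: 0.5604115893318282
```

>>> {"name": "jog_arm", "arguments": {"travel": [[0,-0.0007,0.0004],[0,-0.0014,0.0009],[0,-0.0021,0.0013],[0,-0.0021,0.0013],[0,-0.0021,0.0013],[0,-0.0021,0.0013],[0,-0.0021,0.0013],[0,-0.0021,0.0013],[0,-0.0021,0.0013],[0,-0.0021,0.0013]], "dr": [[0,0,0],[0,0,0],[0,0,0],[0,0,0],[0,0,0],[0,0,0],[0,0,0],[0,0,0],[0,0,0],[0,0,0]], "claw": [0.21,0.21,0.21,0.21,0.21,0.21,0.21,0.21,0.21,0.21]}}

```text
time_s: 34.25
tcp_pos: [0.6449, 0.0919, 0.1056]
eef_rot: [-180.0, 0.0, -100.0]
contact_force: [-0.9, -0.3, 0.2]
gripper_width: 0.0184
gripper_force: 0.4
```

>>> {"name": "jog_arm", "arguments": {"travel": [[0,-0.0007,0.0004],[0,-0.0014,0.0009],[0,-0.0021,0.0013],[0,-0.0021,0.0013],[0,-0.0021,0.0013],[0,-0.0021,0.0013],[0,-0.0021,0.0013],[0,-0.0021,0.0013],[0,-0.0021,0.0013],[0,-0.0021,0.0013]], "dr": [[0,0,0],[0,0,0],[0,0,0],[0,0,0],[0,0,0],[0,0,0],[0,0,0],[0,0,0],[0,0,0],[0,0,0]], "claw": [0.21,0.21,0.21,0.21,0.21,0.21,0.21,0.21,0.21,0.21]}}

```text
time_s: 35.5
tcp_pos: [0.6459, 0.0917, 0.105]
eef_rot: [-180.0, -0.0, -100.0]
contact_force: [-0.7, -0.0, 0.9]
gripper_width: 0.0183
gripper_force: 0.4
```

>>> {"name": "jog_arm", "arguments": {"travel": [[0,-0.0007,0.0004],[0,-0.0014,0.0009],[0,-0.0021,0.0014],[0,-0.0021,0.0014],[0,-0.0021,0.0014],[0,-0.0021,0.0014],[0,-0.0021,0.0014],[0,-0.0021,0.0014],[0,-0.0021,0.0014],[0,-0.0021,0.0014]], "dr": [[0,0,0],[0,0,0],[0,0,0],[0,0,0],[0,0,0],[0,0,0],[0,0,0],[0,0,0],[0,0,0],[0,0,0]], "claw": [0.21,0.21,0.21,0.21,0.21,0.21,0.21,0.21,0.21,0.21]}}

```text
time_s: 36.75
tcp_pos: [0.647, 0.0916, 0.1043]
eef_rot: [-180.0, -0.0, -100.0]
contact_force: [-0.4, 0.1, 0.6]
gripper_width: 0.0186
gripper_force: 0.4
```

>>> {"name": "jog_arm", "arguments": {"travel": [[0,-0.0007,0.0004],[0,-0.0014,0.0009],[0,-0.0021,0.0014],[0,-0.0021,0.0014],[0,-0.0021,0.0014],[0,-0.0021,0.0014],[0,-0.0021,0.0014],[0,-0.0021,0.0014],[0,-0.0021,0.0014],[0,-0.0021,0.0014]], "dr": [[0,0,0],[0,0,0],[0,0,0],[0,0,0],[0,0,0],[0,0,0],[0,0,0],[0,0,0],[0,0,0],[0,0,0]], "claw": [0.21,0.21,0.21,0.21,0.21,0.21,0.21,0.21,0.21,0.21]}}

```text
time_s: 38.0
tcp_pos: [0.648, 0.0914, 0.1036]
eef_rot: [180.0, -0.0, -100.0]
contact_force: [-1.3, 0.6, 1.4]
gripper_width: 0.0188
gripper_force: 1.0
```

>>> {"name": "jog_arm", "arguments": {"travel": [[0,-0.0007,0.0005],[0,-0.0014,0.001],[0,-0.0014,0.001],[0,-0.0014,0.001],[0,-0.0014,0.001],[0,-0.0014,0.001],[0,-0.0014,0.001],[0,-0.0014,0.001],[0,-0.0014,0.001],[0,-0.0014,0.001]], "dr": [[0,0,0],[0,0,0],[0,0,0],[0,0,0],[0,0,0],[0,0,0],[0,0,0],[0,0,0],[0,0,0],[0,0,0]], "claw": [0.21,0.21,0.21,0.21,0.21,0.21,0.21,0.21,0.21,0.21]}}

```text
time_s: 39.25
tcp_pos: [0.6487, 0.0913, 0.103]
eef_rot: [180.0, -0.0, -100.0]
contact_force: [-3.3, 1.1, 1.9]
gripper_width: 0.0185
gripper_force: 1.5
```

A static 3.5 N against the finger means the crank is up against the pin. I'll stop here, record the bar position, and ease back until the leading finger has moved it about 5 mm.

```bash
cat > bar.py <<'E'
from pin import *
def bar():
    c=look()
    P=np.array([[u,v,*at_d(c,(u,v)),c["pixels"][v,u].astype(int)[0]-c["pixels"][v,u].astype(int)[2]] for v in range(200,300) for u in range(250,380) if c["range_z"][v,u]>0])
    x=(P[:,2]-.589)*.985-.174*(P[:,3]-.0258); y=(P[:,2]-.589)*.174+.985*(P[:,3]-.0258)
    m=(P[:,5]>20)&(P[:,4]>.12)&(y>.045)&(y<.075)
    print("bar n",m.sum(),"x range",np.percentile(x[m],[3,50,97]),"z",np.percentile(P[m,4],[50,97]))
bar()
E
python3 bar.py
```

```text
t 39.25 tcp [0.6487 0.0913 0.103 ] F [-3.3476  1.1429  1.9444] w 0.018514954702828573 1.5398451313376427 | near-pin z max/med 248 0.1649499501881162 0.16393692613278707
theta if bar centred: 0.6337708492000141
bar n 1397 x range [0.0395 0.046  0.0524] z [0.1563 0.158 ]
```

>>> {"name": "jog_arm", "arguments": {"travel": [[0,0.002,-0.0014],[0,0.004,-0.0028],[0,0.006,-0.0042],[0,0.008,-0.0056],[0,0.01,-0.007],[0,0.012,-0.0085],[0,0.014,-0.0098],[0,0.0146,-0.0104],[0,0.0146,-0.0104],[0,0.0146,-0.0104]], "dr": [[0,0,0],[0,0,0],[0,0,0],[0,0,0],[0,0,0],[0,0,0],[0,0,0],[0,0,0],[0,0,0],[0,0,0]], "claw": [0.21,0.21,0.21,0.21,0.21,0.21,0.21,0.21,0.21,0.21]}}

```text
time_s: 40.55
tcp_pos: [0.6416, 0.0925, 0.1083]
eef_rot: [-180.0, -0.0, -100.0]
contact_force: [1.2, -1.1, 0.6]
gripper_width: 0.0185
gripper_force: 0.7
```

```bash
python3 bar.py
```

```text
t 40.55 tcp [0.6416 0.0925 0.1083] F [ 1.1587 -1.0589  0.6157] w 0.018480316887372533 0.7345591485500336 | near-pin z max/med 223 0.16490442616045714 0.16382167073699785
theta if bar centred: 0.5263016206648563
bar n 1435 x range [0.0368 0.0429 0.0495] z [0.1584 0.1601]
```

Eased back about 0.045 rad so far. I'll add roughly 1 mm, open clear of the bar, rise and move over the pin.

>>> {"name": "jog_arm", "arguments": {"travel": [[0,0.001,-0.0006],[0,0.002,-0.0013],[0,0.002,-0.0013],[0,0.002,-0.0013],[0,0.002,-0.0013],[0,0.002,-0.0013],[0,0.002,-0.05],[0,0.002,-0.12],[0,0.002,-0.2],[0,0.002,-0.23]], "dr": [[0,0,0],[0,0,0],[0,0,0],[0,0,0],[0,0,0],[0,0,0],[0,0,0],[0,0,0],[0,0,0],[0,0,0]], "claw": [0.21,0.21,0.21,0.35,0.35,0.35,0.35,0.35,0.35,0.35]}}

```text
time_s: 41.85
tcp_pos: [0.6415, 0.093, 0.2262]
eef_rot: [-179.8, 0.1, -100.0]
contact_force: [0.8, 0.2, -0.7]
gripper_width: 0.0305
gripper_force: 0.0
```

>>> {"name": "jog_arm", "arguments": {"travel": [[0.03,0.015,0],[0.06,0.03,0],[0.09,0.045,0],[0.12,0.06,0],[0.145,0.075,0],[0.15,0.079,0],[0.15,0.079,0],[0.15,0.079,0],[0.15,0.079,0],[0.15,0.079,0]], "dr": [[0,0,0],[0,0,0],[0,0,0],[0,0,0],[0,0,0],[0,0,0],[0,0,0],[0,0,0],[0,0,0],[0,0,0]], "claw": [0,0,0,0,0,0,0,0,0,0]}}

```text
time_s: 43.1
tcp_pos: [0.5887, 0.026, 0.2231]
eef_rot: [180.0, -0.0, -100.0]
contact_force: [0.7, -0.4, 0.1]
gripper_width: 0.0007
gripper_force: 0.0
```

Run:
```python
from pin import *
c=look(); delta([.5885,.0258,.132],-100)
P=np.array([at_d(c,(u,v)) for v in range(150,285) for u in range(260,380) if c["range_z"][v,u]>0])
h=P[(P[:,2]>.155)&(P[:,2]<.172)&(np.hypot(P[:,0]-.589,P[:,1]-.026)<.03)]; print(len(h),h.mean(0) if len(h) else 0, h.min(0),h.max(0))
t=cam("top"); 
P=np.array([at_d(t,(u,v)) for v in range(225,280) for u in range(315,400) if t["range_z"][v,u]>0])
b=P[(P[:,2]>.135)&(P[:,2]<.17)]; print(len(b),b.mean(0) if len(b) else 0)
```

```text
t 43.1 tcp [0.5887 0.026  0.2231] F [ 0.7453 -0.383   0.0549] w 0.0006507643753918288 0.0 | near-pin z max/med 89 0.266529018460822 0.16395881559340816
theta if bar centred: -0.00450740450505307
t 43.15 tcp [0.5886 0.0259 0.2231] [ 179.9873   -0.0065 -100.0316] F [ 0.397   0.9852 -0.2688] -> travel [0.0003 0.0001 0.1822] dr [ 0.     -0.     -0.0001]
605 [0.5906 0.0251 0.1631] [0.5802 0.0156 0.1551] [0.6011 0.0367 0.166 ]
0 0
```

>>> {"name": "jog_arm", "arguments": {"travel": [[0,0,0.06],[0,0,0.12],[0,0,0.16],[0,0,0.18],[0,0,0.188],[0,0,0.192],[0,0,0.195],[0,0,0.198],[0,0,0.2],[0,0,0.2]], "dr": [[0,0,0],[0,0,0],[0,0,0],[0,0,0],[0,0,0],[0,0,0],[0,0,0],[0,0,0],[0,0,0],[0,0,0]], "claw": [0,0,0,0,0,0,0,0,0,0]}}

```text
time_s: 44.45
tcp_pos: [0.5884, 0.0253, 0.1254]
eef_rot: [-180.0, -0.0, -100.0]
contact_force: [-5.9, -1.5, 11.7]
gripper_width: 0.0008
gripper_force: 5.5
```

>>> {"name": "jog_arm", "arguments": {"travel": [[0,0,0.001],[0,0,0.002],[0,0,0.003],[0,0,0.003],[0,0,0.003],[0,0,0.003],[0,0,0.003],[0,0,0.003],[0,0,0.003],[0,0,0.003]], "dr": [[0,0,0],[0,0,0],[0,0,0],[0,0,0],[0,0,0],[0,0,0],[0,0,0],[0,0,0],[0,0,0],[0,0,0]], "claw": [0,0,0,0,0,0,0,0,0,0]}}

```text
time_s: 45.7
tcp_pos: [0.5884, 0.0253, 0.124]
eef_rot: [-180.0, -0.0, -100.0]
contact_force: [-5.7, -1.4, 11.0]
gripper_width: 0.0007
gripper_force: 5.9
```

Run:
```python
from pin import *
s=r.get_state(); print(s["moment"])
c=look(); save(c,"w6.png",(220,170,420,330),4)
```

```text
[-0.2113  2.4869  0.0066]
t 45.7 tcp [0.5884 0.0253 0.124 ] F [-5.7084 -1.3584 11.0173] w 0.0006747860669427735 5.867956392467022 | near-pin z max/med 43 0.1679665283416981 0.1537509300286114
theta if bar centred: -0.006290178560980347
```

View pics/w6.png

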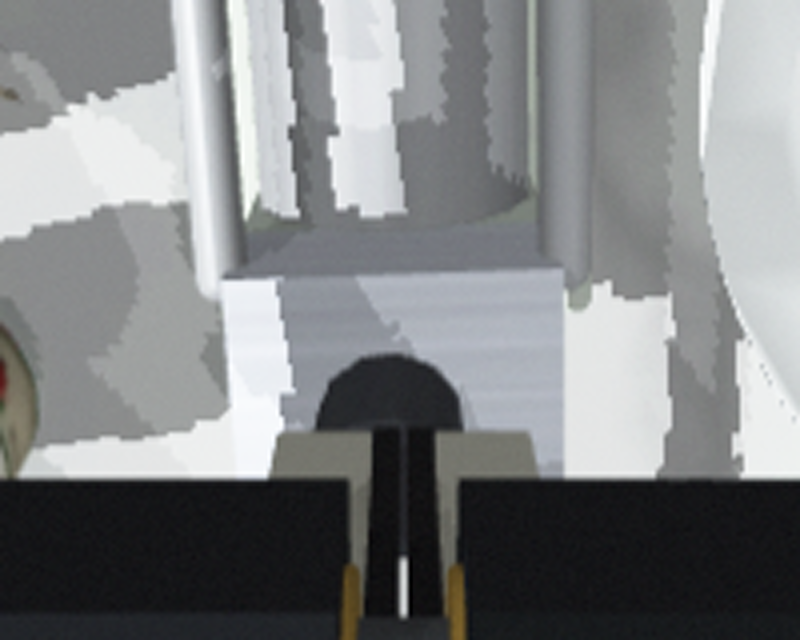

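The head centre is at crop (390,395) and the finger centre at (405,450), so I'm pressing about 2 mm off centre. The catch is already yielding. I'll lift, recentre and press on.

>>> {"name": "jog_arm", "arguments": {"travel": [[0,0,-0.008],[0,-0.002,-0.01],[0,-0.004,-0.01],[0,-0.004,-0.004],[0,-0.004,0],[0,-0.004,0.003],[0,-0.004,0.006],[0,-0.004,0.009],[0,-0.004,0.012],[0,-0.004,0.012]], "dr": [[0,0,0],[0,0,0],[0,0,0],[0,0,0],[0,0,0],[0,0,0],[0,0,0],[0,0,0],[0,0,0],[0,0,0]], "claw": [0,0,0,0,0,0,0,0,0,0]}}

```text
time_s: 47.0
tcp_pos: [0.5915, 0.0252, 0.1232]
eef_rot: [-179.7, 0.0, -99.9]
contact_force: [-21.4, 4.0, 53.5]
gripper_width: 0.0005
gripper_force: 26.4
```

Too stiff: 53 N. I'll back off at once and look.

>>> {"name": "jog_arm", "arguments": {"travel": [[0,0,-0.02],[0,0,-0.04],[0,0,-0.06],[0,0,-0.08],[0,0,-0.1],[0,0,-0.12],[0,0,-0.14],[0.0,0,-0.16],[0.0,0,-0.16],[0.0,0,-0.16]], "dr": [[0,0,0],[0,0,0],[0,0,0],[0,0,0],[0,0,0],[0,0,0],[0,0,0],[0,0,0],[0,0,0],[0,0,0]], "claw": [0,0,0,0,0,0,0,0,0,0]}}

```text
time_s: 48.25
tcp_pos: [0.5903, 0.0254, 0.1955]
eef_rot: [180.0, -0.0, -100.0]
contact_force: [-0.3, -0.3, -0.1]
gripper_width: 0.0006
gripper_force: 0.0
```

Run:
```python
from pin import *
c=look()
P=np.array([at_d(c,(u,v)) for v in range(150,300) for u in range(240,390) if c["range_z"][v,u]>0])
h=P[(P[:,2]>.15)&(P[:,2]<.172)&(np.hypot(P[:,0]-.589,P[:,1]-.026)<.03)]; print(len(h),np.median(h,0) if len(h) else 0, h.min(0),h.max(0))
f=P[(P[:,2]>.2)]; print("fingers", f.min(0))
im=c["pixels"][170:330,220:420,::-1]; s=cam("scene")["pixels"][190:320,310:480,::-1]
cv2.imwrite("pics/w7.png",np.hstack([cv2.resize(im,(400,320)),cv2.resize(s,(400,320),interpolation=cv2.INTER_CUBIC)]))
```

```text
t 48.25 tcp [0.5903 0.0254 0.1955] F [-0.2959 -0.3087 -0.0939] w 0.0006195043440709463 0.0 | near-pin z max/med 76 0.2379272775703516 0.15563852149644408
theta if bar centred: 0.01646834728845492
662 [0.5901 0.0248 0.155 ] [0.5798 0.0151 0.1501] [0.601  0.0361 0.1575]
fingers [ 0.5644 -0.0158  0.2277]
```

View pics/w7.png

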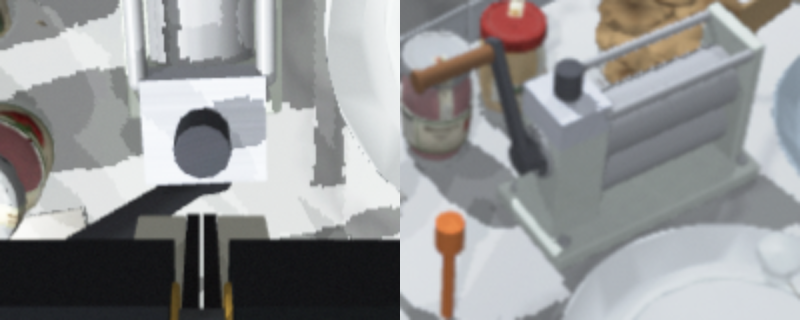

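The head now reads 0.155. I'll check its height relative to the block top: 24 mm means fully home.

Run:
```python
from pin import *
c=look()
def pts(c,x0,y0,x1,y1): return np.array([at_d(c,(u,v)) for v in range(y0,y1) for u in range(x0,x1) if c["range_z"][v,u]>0])
P=pts(c,240,150,390,300); x=(P[:,0]-.59)*.985-.174*(P[:,1]-.0255); y=(P[:,0]-.59)*.174+.985*(P[:,1]-.0255)
rr=np.hypot(x,y); z=P[:,2]
hd=z[(rr<.009)&(z>.145)&(z<.17)]; bl=z[(rr>.014)&(abs(x)<.022)&(abs(y)<.019)&(z>.12)&(z<.14)]
print("head",np.median(hd),len(hd),"block",np.median(bl),len(bl),"diff",np.median(hd)-np.median(bl))
h=P[(rr<.02)&(z>.137)]; print("head-side lowest",np.percentile(h[:,2],[1,5]))
for q in ["lock_pin","price_card","honey_jar","jam_jar","salt_shaker","pepper_mill"]:
    pass
```

```text
t 48.35 tcp [0.5902 0.0253 0.1953] F [ 0.3181 -0.5611 -0.4414] w 0.0007866064085030693 0.0 | near-pin z max/med 79 0.23815504116554154 0.15544731622848285
theta if bar centred: 0.015695723851717493
head 0.15526915674907574 432 block 0.1311256565023376 1355 diff 0.024143500246738142
head-side lowest [0.1388 0.1462]
```

The head stands 24.1 mm above the block top, so it is fully home and the robot is clear.

```bash
python3 -c "
from plant import r
print(r.close_job())"
```

```text
the job is handed in; nothing more can be done
None
```

The roller is locked and handed in at about 48 s of the 72 s: the pin dropped through, the crank was eased back about 0.05 rad, and the head is fully home. One flaw: the last press peaked at 53.5 N by the wrist reading, through the fingers with the pin most likely already home, so it was not gentle.

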